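# Shim a vial rack tight in its transport tray

## Robot

A 6-joint arm with a two-finger parallel gripper is mounted at the origin on the work surface. World frame = base frame: x ahead of the robot, y to its left, z up, the work surface at z = 0. Lengths are in m, angles in rad, forces in N, time in s.
With the tool pointing down it reaches from about 0.35 to 0.775 m from the base axis. Payload 5.5 kg.
Tool frame: the origin (TCP) lies on the centre line of the jaws, within the pads' length; the fingertips stand 11 mm ahead of it and the grasp point (between the pads) lies 8 mm behind it; z points along the fingers, y is the line along which they close (so a half turn about z gives the same grasp; the last joint's range is limited). The gripper opens to 85 mm and grips with 20 to 120 N. Pads are 22 mm wide; open, the fingers measure 114 mm over their backs; the gripper's body (76 mm by 85 mm) begins 54 mm behind the grasp point. The pads swing forward as they close: fully open they stand 13 mm farther back than shut.
Start: joints at [1.005, 0.313, 0.046, 1.304, 0, 1.431], TCP at [0.238, 0.524, 0.242] pointing down, gripper open.
Joint ranges: [-2.76, 2.76], [-0.86, 1.69], [-1.03, 1.26], [-2.2, 2.34], [-1.47, 1.5], [-3.14, 3.14]. Speed limits (rad/s): [2.57, 2.57, 3.14, 3.14, 3.14, 3.14].

## Interface

Orientations are given as a unit quaternion [w, x, y, z].
In Python, from workcell import get_state, eyes, env gives the robot as it stands.
- The arm moves only by the shell command python3 -m inch 'ROWS' [OPENING] [FORCE]. ROWS is JSON, one flat list of numbers, 4 for each row, row after row: the shift along the tool's x, y, z in cm, then the turn about the tool's z in rad. A call has exactly 5 rows; each row shifts and turns the commanded pose from where the row before left it, along the tool's axes as they then stand; what a row does not reach is not made up. A row lasts 1/12 s, in which the tool goes at most 41.7 mm and 7.16 degrees, less where a joint would pass 70% of its speed; a pose out of reach is approached as far as the arm can. A call is refused whole if a number of a shift passes 4.17 or a number of a turn 0.125, either way. A call with a gripper value outside its range is refused whole. OPENING is the opening, from -1 (shut) to 1 (fully open), set as the call begins (- or left out, the last holds). The fingers move at their own pace and stop on an object; FORCE is the grip in N (left out, the last holds). Time passes only in rows, so rows that do not move let the fingers close, or fill a call up. It gives the time, the measured TCP pose, the force, the opening and the grip force at its end, in the units of the state.
- get_state(): the state, without advancing time (a new reading comes with each control period).
- eyes.read_camera(name): name is "side" or "top" or "wrist"; returns the picture (420x560x3 uint8, red, green, blue); there is no depth.
- eyes.camera_info(name): a dict with "fovy" (degrees; the focal length in pixels is half the picture's height over the tangent of half this angle, whatever the lens; pixels are square), "cx", "cy" (the principal point, pixels), "D" ([k1, k2, p1, p2, k3] as OpenCV has them; the pictures are not rectified), "xyz" and "orientation" of the camera in the world. Camera axes: x right, y down, z forward; pixel columns grow to the right and rows downward; lengths in m; the calibration is good to about 2 mm. A picture is of the moment at which its call begins: read the wrist's pose just before it. camera_info takes no time and is no camera call; for the wrist camera it gives the pose at the moment of the call.
- env.hand_in(): hands the job in; it is judged then, once.
The state is a dict: "clock": time; "joint_pos": joint angles; "qvel": joint speeds; "tau": joint torques, N m; "tcp_pos": TCP position; "orientation": TCP orientation; "wrist_force": force on the tool from outside, world axes, zero at the start; "ft_torque": the same for the moment, N m; "finger_gap": finger opening in m; "grip_force": force on a finger pad.
Only numpy, scipy, OpenCV 4.12 (cv2) and the standard library are available. Lean on these libraries where they do the work, as an engineer would, in place of code of your own. Each camera call takes 0.05 s, during which the arm holds its last target. There are 200 camera calls.

## Task

The vial rack in the white tray is loose: stand spacers in the gap between it and the sloped stop, one by one, until what is left suits the wedge, then push the wedge down, slope against the stop, until you feel it jam clear of the tray floor with the rack pressed home against the end wall. Finish while still gripping the wedge and pressing it down, so that the stack stays tight. Do not knock over the two loose vials on the counter.

Things in the scene. Friction and masses are not known exactly. Their poses are not given: they have to be found in the camera images.
- tray: Fixed white tray (sizes in mm): 260 long (x), 74 wide (y), floor 6 thick, side walls' tops 45 above the counter, inner width 64; end wall only at +x, inner face at x = 125. Origin: centre of the underside, on the counter; +x runs from the sloped stop to the rack, z up. Tray, rack, stop, spacers and wedge slide easily on one another (friction about 0.3); the grip tabs do not slip
- rack (a joint): Slide of the vial rack along the tray's +x, m: 0 is 5 mm short of the end wall, 0.005 is home against the end wall. It is loose (slides at about 0.6 N) and stays where left
- rack_face (a point): Middle of the vial rack's flat upright face (58 wide, 60 high, foot on the tray floor) that looks along the tray's -x into the gap; 30 above the tray floor. It moves with the rack: tray x = 25 mm plus the slide value. The rack is 95 long and holds eight vials, none higher than the face
- stop: Aluminium end stop fixed in the tray. Origin: middle of its sloped face's foot, on the tray floor; axes as the tray's. The face (62 wide, 66 high) leans 24 degrees away from the rack: at height h it lies 0.445 h to -x, so the gap widens upwards. From this foot to the rack's face when home it is 25 to 54 mm: one or two spacers plus the wedge; 6 to 22 mm should be left at the floor for the wedge
- spacer1_center (a point): Grey plastic spacer standing on the counter: body 16 thick (its x), 58 wide (its y), 66 high; on top, centred, a grip tab 8 thick (x), 30 wide (y), 36 high; 102 high in all, 60 g. Grip the tab across its 30 mm width. The three spacers are alike. This point: on its upright centre line, 51 above the underside; z up
- spacer2_center (a point): another spacer just like spacer1; this point as there
- spacer3_center (a point): another spacer just like spacer1; this point as there
- wedge_center (a point): Grey plastic wedge standing on its narrow foot: 58 wide (y), body 66 high, upright face at +x, at -x a face sloping outwards 24 degrees to the top (as the stop's); 25 thick at the foot, 54 at the top; above it a grip tab 20 thick (x), 30 wide (y), 36 high; 130 g. This point: below the tab's middle, 51 above the underside, 16.5 behind the upright face. Its +x is within 45 degrees of the tray's +x
- vial_a_center (a point): small loose glass vial with metal cap, 22 in diameter, 43 high, standing on the counter among the spacers; this point half-way up; a bystander
- vial_b_center (a point): another such vial, standing between the spacers and the tray's far side; a bystander

How it is judged:
On the way:
1. a spacer stands upright on the tray floor in the gap (((x of spacer1_center in the frame of tray between -0.03 and 0.03 m and y of spacer1_center in the frame of tray between -0.008 and 0.008 m and z of spacer1_center in the frame of tray below 0.062 m and angle between spacer1_center's own z axis and vertical below 0.12 rad) or (x of spacer2_center in the frame of tray between -0.03 and 0.03 m and y of spacer2_center in the frame of tray between -0.008 and 0.008 m and z of spacer2_center in the frame of tray below 0.062 m and angle between spacer2_center's own z axis and vertical below 0.12 rad) or (x of spacer3_center in the frame of tray between -0.03 and 0.03 m and y of spacer3_center in the frame of tray between -0.008 and 0.008 m and z of spacer3_center in the frame of tray below 0.062 m and angle between spacer3_center's own z axis and vertical below 0.12 rad))), for 0.2 s.
At the end, for the whole second after the job is handed in: Rack within 1.5 mm of home; a spacer upright (7 degrees) on the tray floor pressed on the rack (over 1 N); wedge against a spacer (1 N) and the stop (2 N), upright (9 degrees), at rest, foot 2.5 to 53 mm above the tray floor, still gripped (2 N) (value of joint rack above 0.0035 m and contact force between the fingers and wedge above 2 N and contact force between wedge and stop above 2 N and z of wedge_center in the frame of tray between 0.0595 and 0.11 m and angle between wedge_center's own z axis and vertical below 0.15 rad and linear speed of wedge below 0.01 m/s and ((x of spacer1_center in the frame of tray between -0.03 and 0.03 m and y of spacer1_center in the frame of tray between -0.008 and 0.008 m and z of spacer1_center in the frame of tray below 0.062 m and angle between spacer1_center's own z axis and vertical below 0.12 rad and contact force between spacer1 and rack above 1 N) or (x of spacer2_center in the frame of tray between -0.03 and 0.03 m and y of spacer2_center in the frame of tray between -0.008 and 0.008 m and z of spacer2_center in the frame of tray below 0.062 m and angle between spacer2_center's own z axis and vertical below 0.12 rad and contact force between spacer2 and rack above 1 N) or (x of spacer3_center in the frame of tray between -0.03 and 0.03 m and y of spacer3_center in the frame of tray between -0.008 and 0.008 m and z of spacer3_center in the frame of tray below 0.062 m and angle between spacer3_center's own z axis and vertical below 0.12 rad and contact force between spacer3 and rack above 1 N)) and ((x of spacer1_center in the frame of tray between -0.03 and 0.03 m and y of spacer1_center in the frame of tray between -0.008 and 0.008 m and z of spacer1_center in the frame of tray below 0.062 m and angle between spacer1_center's own z axis and vertical below 0.12 rad and contact force between spacer1 and wedge above 1 N) or (x of spacer2_center in the frame of tray between -0.03 and 0.03 m and y of spacer2_center in the frame of tray between -0.008 and 0.008 m and z of spacer2_center in the frame of tray below 0.062 m and angle between spacer2_center's own z axis and vertical below 0.12 rad and contact force between spacer2 and wedge above 1 N) or (x of spacer3_center in the frame of tray between -0.03 and 0.03 m and y of spacer3_center in the frame of tray between -0.008 and 0.008 m and z of spacer3_center in the frame of tray below 0.062 m and angle between spacer3_center's own z axis and vertical below 0.12 rad and contact force between spacer3 and wedge above 1 N))); the arm keeps its last pose, push and grip.
It fails at once if a loose glass vial is knocked over (angle between any of vial_a_center, vial_b_center's own z axis and vertical above 0.6 rad).
It also fails if it takes over 64 s, if anything falls off the work surface, if the arm or the gripper's body presses on something with over 40 N, if the wrist force passes 120 N, or if a joint passes its speed limit or range.

## Working session

There is one attempt and no reset: what is moved stays moved. The work goes in short steps, Python scripts to look and compute and a shell command to move; the robot and the scene stay as the last step left them, time stands still between calls to the robot, and variables do not carry over. Pictures are saved under pics/ and viewed, at most 10 in all, crops included, and the job is handed in when it is done.

```bash
ls; mkdir -p pics; python3 - <<'E'
from workcell import get_state, eyes, env
import cv2
s=get_state()
for k,v in s.items(): print(k,v)
for n in ("side","top","wrist"):
    print(n,eyes.camera_info(n))
    cv2.imwrite(f"pics/{n}0.png",eyes.read_camera(n)[:,:,::-1])
E
```

```text
pics
clock 0.0
joint_pos [1.00540018e+00 3.14048454e-01 4.49708745e-02 1.30358663e+00
 3.93870312e-06 1.43117024e+00]
qvel [-0.0016568  -0.00115299  0.00176963 -0.00021177  0.00120409  0.00112848]
tau [-1.64059045e-03 -4.80637872e+01  2.98527592e+01  1.95406924e-02
 -3.73120167e-05  1.04773662e-05]
tcp_pos [0.23724471 0.52323806 0.24137819]
orientation [-3.24297415e-04  2.11280589e-01  9.77425005e-01 -8.75834002e-04]
wrist_force [ 0.67648715 -0.62919133 -0.10407074]
ft_torque [ 0.03121106 -0.06452871  0.00295357]
grip_force 0.0
finger_gap 0.08510565581990173
side {'fovy': 44.835400541059684, 'cx': 275.30002415223805, 'cy': 212.2107314105585, 'D': array([-0.16728159,  0.        ,  0.        ,  0.        ,  0.        ]), 'xyz': array([ 0.13044911, -0.49770031,  0.62470041]), 'orientation': array([-0.35688166,  0.85127696, -0.35274481,  0.15340834])}
top {'fovy': 42.84012647372259, 'cx': 281.84206636345556, 'cy': 204.77599992592286, 'D': array([-0.08990592,  0.        ,  0.        ,  0.        ,  0.        ]), 'xyz': array([ 0.42651157, -0.08901379,  0.9183602 ]), 'orientation': array([ 0.04911962, -0.70209678,  0.70904282, -0.04365375])}
wrist {'fovy': 64.73281379972148, 'cx': 280.13525580499976, 'cy': 204.59501887432467, 'D': array([-0.04824746,  0.        ,  0.        ,  0.        ,  0.        ]), 'xyz': array([0.16431231, 0.55607032, 0.37218514]), 'orientation': array([0.13280941, 0.83011615, 0.53505106, 0.08360145])}
```

View pics/top0.png

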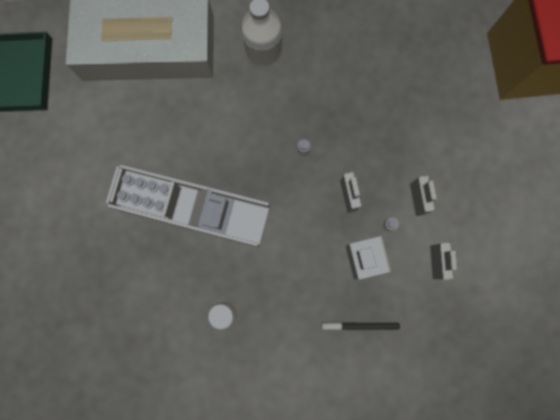

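View pics/side0.png

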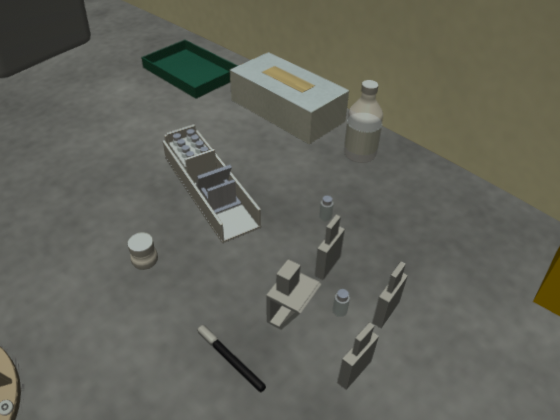

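The top view shows the tray (107–268, 165–245), with its +x end at the left. The three spacers are near (352,190), (428,194) and (447,261), the wedge is at (369,258), and the vials are at (304,146) and (392,224). I'll enlarge the relevant parts.

```bash
cat > h.py <<'E'
import numpy as np, cv2
from scipy.spatial.transform import Rotation as R
from workcell import get_state, eyes, env
def rot(q): return R.from_quat(q,scalar_first=True)
def rays(info,uv):
    f=210/np.tan(np.radians(info['fovy'])/2)
    K=np.array([[f,0,info['cx']],[0,f,info['cy']],[0,0,1]])
    p=cv2.undistortPoints(np.array(uv,float).reshape(-1,1,2),K,info['D'])[:,0]
    return rot(info['orientation']).apply(np.c_[p,np.ones(len(p))])
def onplane(info,uv,z):
    d=rays(info,uv); return info['xyz']+d*((z-info['xyz'][2])/d[:,2])[:,None]
def proj(info,P):
    f=210/np.tan(np.radians(info['fovy'])/2)
    K=np.array([[f,0,info['cx']],[0,f,info['cy']],[0,0,1]])
    Ri=rot(info['orientation']).inv()
    return cv2.projectPoints(np.array(P,float).reshape(-1,1,3),Ri.as_rotvec(),-Ri.apply(info['xyz']),K,info['D'])[0][:,0]
E
python3 - <<'E'
from h import *
im=cv2.imread('pics/top0.png')
a=cv2.resize(im[155:255,100:280],None,fx=4.4,fy=4.4,interpolation=cv2.INTER_CUBIC)[:, :792]
b=cv2.resize(im[135:285,290:460],None,fx=4,fy=4,interpolation=cv2.INTER_CUBIC)
cv2.imwrite('pics/ta.png',cv2.convertScaleAbs(a,alpha=1.3)); cv2.imwrite('pics/tb.png',cv2.convertScaleAbs(b,alpha=1.3))
i=eyes.camera_info('top')
for n,p,z in (('vialA',(392,223),.043),('vialB',(304,145),.043),('s1',(355,188),.1),('s2',(431,192),.1),('s3',(451,260),.1),('w',(366,258),.1)):
    print(n,onplane(i,[p],z))
E
```

```text
vialA [[ 0.51000623 -0.26377876  0.043     ]]
vialB [[ 0.64279138 -0.12084215  0.043     ]]
s1 [[ 0.55965237 -0.19677601  0.1       ]]
s2 [[ 0.55223267 -0.31521558  0.1       ]]
s3 [[ 0.44654568 -0.34164445  0.1       ]]
w [[ 0.45142025 -0.21074187  0.1       ]]
```

View pics/ta.png

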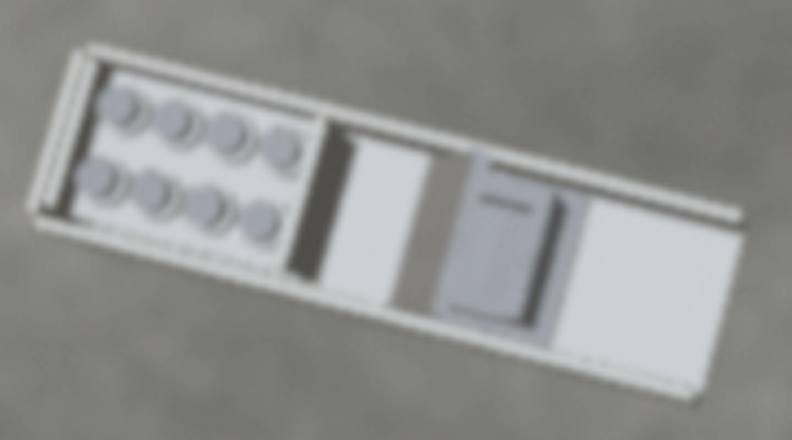

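View pics/tb.png

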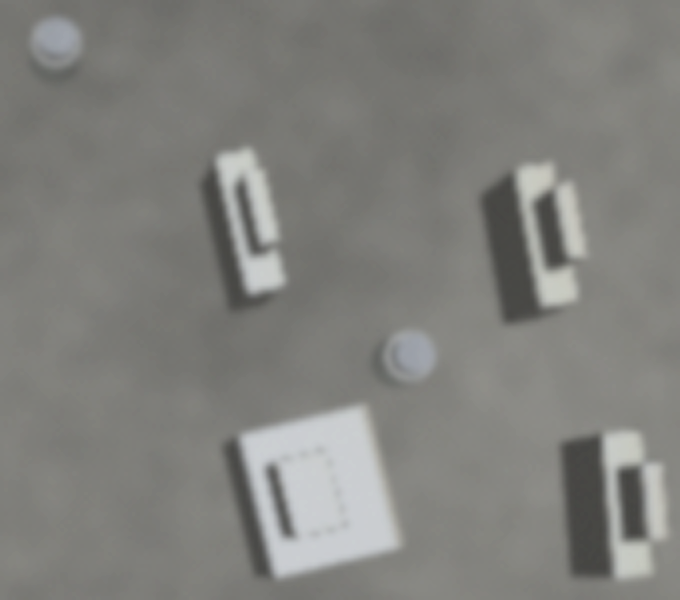

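The tray crop shows the rack face foot at about (355,140)–(320,280), the stop foot at (430,155)–(392,303) and the stop top at (470,150)–(435,315). In the second crop, the wedge's upright face is on the left and the tabs are clear. Next I'll measure corners.

```bash
python3 - <<'E'
from h import *
i=eyes.camera_info('top'); np.set_printoptions(precision=4,suppress=True)
def P(c,z,A):
    c=np.array(c,float); c=(c+.5)/(4.4 if A else 4)-.5+([100,155] if A else [290,135]); return onplane(i,c,z)
t=P([(88,42),(745,212),(698,400),(32,215)],.045,1)
print('tray edges',np.linalg.norm(np.diff(np.r_[t,t[:1]],axis=0),axis=1), 'c',t.mean(0))
ex=(t[0]-t[1])+(t[3]-t[2]); ya=np.arctan2(ex[1],ex[0]); print('tray yaw',ya)
c=t.mean(0)[:2]; U=np.array([[np.cos(ya),np.sin(ya)],[-np.sin(ya),np.cos(ya)]])
for n,q,z in(('rack top',[(325,118),(283,272)],.066),('rack foot',[(355,140),(320,280)],.006),('stop foot',[(432,155),(392,303)],.006),('stop top',[(472,150),(435,315)],.072)):
    print(n,(P(q,z,1)[:,:2]-c)@U.T)
for n,q,z in (('s1',[(217,155),(252,149),(285,287),(250,293)],.066),('s2',[(517,168),(552,163),(578,300),(543,306)],.066),('s3',[(602,434),(638,431),(653,575),(617,579)],.066),('w',[(240,433),(366,404),(402,546),(274,577)],.066)):
    p=P(q,z,0); y=(p[0]-p[3])+(p[1]-p[2]); x=(p[0]-p[1])+(p[3]-p[2])
    yx=np.arctan2(x[1],x[0]); yy=np.arctan2(-y[0],y[1])
    print(n,p.mean(0),'size',np.linalg.norm(y)/2,np.linalg.norm(x)/2,'yaw x',yx,'from y',np.arctan2(y[1],y[0])+np.pi/2)
E
```

```text
tray edges [0.2601 0.0724 0.2626 0.0693] c [0.5453 0.0733 0.045 ]
tray yaw 1.2994587679776413
rack top [[ 0.0279 -0.0274]
 [ 0.0265  0.0315]]
rack foot [[ 0.029  -0.0289]
 [ 0.0266  0.0279]]
stop foot [[-0.0022 -0.031 ]
 [-0.0034  0.0292]]
stop top [[-0.0293 -0.0292]
 [-0.0331  0.0324]]
s1 [ 0.5623 -0.1969  0.066 ] size 0.05769127669041552 0.01439651549123854 yaw x 1.7318446018047702 from y 1.776825891875784
s2 [ 0.5557 -0.3172  0.066 ] size 0.05692213949252432 0.014575477405508908 yaw x 1.7162328124194515 from y 1.7127655266923343
s3 [ 0.4463 -0.3448  0.066 ] size 0.05764290384227415 0.014681947534243308 yaw x 1.650192410478419 from y 1.6325725866982577
w [ 0.4539 -0.2219  0.066 ] size 0.05815969574771133 0.05218358900514883 yaw x 1.788096717229896 from y 1.7851914426263775
```

Measured sizes match the spec. The gap when home is about 33 mm, so one spacer leaves about 17 mm for the wedge. I'll move above spacer 1.

```bash
python3 -m inch '[0,0,0,0.118,0,0,0,0.118,0,0,0,0.118,0,0,0,0.118,0,0,0,0.118]' 1 60 | tail -1
python3 -m inch '[0,0,0,0.118,0,0,0,0.118,0,0,0,0.118,0,0,0,0.118,-2,0.5,0,0]' | tail -1
python3 -m inch '[-4,0.9,0,0,-4,0.9,0,0,-4,0.9,0,0,-4,0.9,0,0,-4,0.9,0,0]' | tail -1
python3 -m inch '[-4,0.9,0,0,-4,0.9,0,0,-4,0.9,0,0,-4,0.9,0,0,-4,0.9,0,0]' | tail -1
python3 -m inch '[-4,0.9,0,0,-4,0.9,0,0,-4,0.9,0,0,-4,0.9,0,0,-4,0.9,0,0]'|tail -1
python3 -m inch '[-4,0.9,0,0,-4,0.9,0,0,-3,0.6,0,0,0,0,0,0,0,0,0,0]'
cat >> h.py <<'E'
def goto(x,y,z,yaw_y,s=None):
    """turn first (rad about tool z), then shift in tool axes (cm); yaw_y: world angle of tool y"""
    s=s or get_state(); M=rot(s['orientation']).as_matrix(); yy=np.arctan2(M[1,1],M[0,1])
    t=(yy-yaw_y+np.pi/2)%np.pi-np.pi/2; yn=yy-t
    Y=np.array([np.cos(yn),np.sin(yn),0]);Z=np.array([0,0,-1]);X=np.cross(Y,Z); d=np.array([x,y,z])-s['tcp_pos']
    print('tcp',s['tcp_pos'].round(4),'yaw_y',yy.round(4),'tilt',np.degrees(np.arccos(-M[2,2])).round(2),'turn',round(t,4),'shift cm',(np.array([X@d,Y@d,Z@d])*100).round(2),'clock',s['clock'],'F',np.round(s['wrist_force'],1),'gap',s['finger_gap'],'grip',s['grip_force'])
E
python3 - <<'E'
from h import *
s=get_state(); goto(.5623,-.1969,.08,1.772-np.pi/2)
ci=eyes.camera_info('wrist'); im=eyes.read_camera('wrist'); cv2.imwrite('pics/w1.png',cv2.convertScaleAbs(im[:,:,::-1],alpha=1.3))
c,sn=np.cos(1.772),np.sin(1.772)
for n,pts in (('body',[(.008*a,.029*b,.066) for a,b in((1,1),(1,-1),(-1,-1),(-1,1))]),('tab',[(.004*a,.015*b,.102) for a,b in((1,1),(1,-1),(-1,-1),(-1,1))])):
    p=np.array(pts); q=np.c_[.5623+c*p[:,0]-sn*p[:,1],-.1969+sn*p[:,0]+c*p[:,1],p[:,2]]; print(n,proj(ci,q).round(0).tolist())
E
```

```text
grip_force: 0.0
grip_force: 0.0
grip_force: 0.0
grip_force: 0.0
grip_force: 0.0
clock: 2.65
tcp_pos: [0.4613, -0.1915, 0.2414]
orientation: [-0.001, 0.678, 0.735, -0.0]
wrist_force: [0.3, 1.1, -0.2]
finger_gap: 0.0852
grip_force: 0.0
tcp [ 0.4613 -0.1915  0.2414] yaw_y 0.0799 tilt 0.1 turn -0.1213 shift cm [-2.54  9.79 16.14] clock 2.65 F [ 0.3  1.1 -0.2] gap 0.08515359092309803 grip 0.0
body [[354.0, 193.0], [414.0, 186.0], [414.0, 202.0], [355.0, 209.0]]
tab [[380.0, 207.0], [414.0, 203.0], [414.0, 212.0], [380.0, 216.0]]
```

View pics/w1.png

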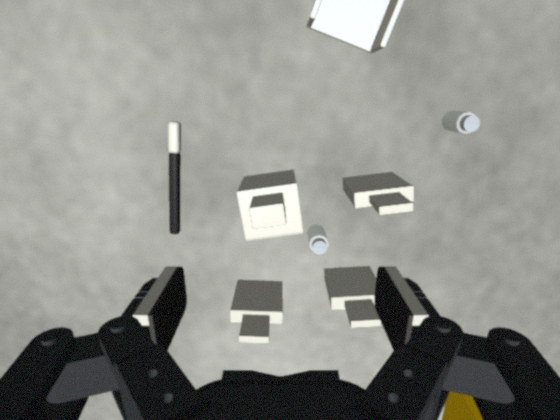

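The prediction matches the observed spacer 1 corners: body (353,192)–(414,186) and (357,208)–(413,200). The turn seems to have run a gain of about 1.13, so I'll check after each turn.

```bash
python3 -m inch '[0,0,0,-0.108,-0.85,3.26,1.5,0,-0.85,3.26,2,0,-0.84,3.27,2,0,0,0,0,0]' | tail -1
python3 -c "
from h import *
goto(.5623,-.1969,.08,1.772-np.pi/2)"
```

```text
grip_force: 0.0
tcp [ 0.5649 -0.1941  0.181 ] yaw_y 0.1947 tilt 0.35 turn -0.0065 shift cm [-0.22 -0.31 10.1 ] clock 3.1167 F [-1.  -0.5 -0.8] gap 0.08553391579061945 grip 0.0
```

```bash
python3 -m inch '[-0.1,-0.15,1,0,0,0,2,0,0,0,2,0,0,0,0,0,0,0,0,0]' | tail -1
python3 -c "
from h import *
goto(.5623,-.1969,.08,1.772-np.pi/2)"
```

```text
grip_force: 0.0
tcp [ 0.5594 -0.1964  0.1374] yaw_y 0.1918 tilt 0.12 turn -0.0094 shift cm [-0.1   0.28  5.74] clock 3.5333 F [ 0.2 -0.4  0.3] gap 0.08535463000980066 grip 0.0
```

```bash
python3 -m inch '[-0.1,0.28,1.5,-0.008,0,0,2.2,0,0,0,2,0,0,0,0,0,0,0,0,0]' | tail -1
python3 -c "
from h import *
goto(.5623,-.1969,.08,1.772-np.pi/2)"
python3 -m inch '[0,0,0,0,0,0,0,0,0,0,0,0,0,0,0,0,0,0,0,0]' -1 60
python3 -m inch '[0,0,0,0,0,0,0,0,0,0,0,0,0,0,0,0,0,0,0,0]'
```

```text
grip_force: 0.0
tcp [ 0.5636 -0.1979  0.0814] yaw_y 0.1991 tilt 0.02 turn -0.0021 shift cm [ 0.13 -0.11  0.14] clock 3.95 F [0.1 0.  1.3] gap 0.08536163109762451 grip 0.0
clock: 4.37
tcp_pos: [0.5646, -0.1985, 0.0812]
orientation: [0.001, 0.633, 0.774, 0.0]
wrist_force: [-0.6, 0.9, 4.0]
finger_gap: 0.0288
grip_force: 58.7
clock: 4.78
tcp_pos: [0.5646, -0.1985, 0.0812]
orientation: [0.001, 0.633, 0.774, 0.0]
wrist_force: [-0.9, -0.3, 5.6]
finger_gap: 0.0288
grip_force: 58.9
```

```bash
python3 -m inch '[0,0,-2,0,0,0,-4,0,0,0,-4,0,0,0,-2,0,0,0,0,0.1]' | tail -1
python3 -m inch '[0,0,0,0.1,0,0,0,0.1,0,0,0,0.1,0,0,0,0.05,0,0,0,0]' | tail -1
python3 -c "
from h import *
goto(.549,.0868,.2,1.2995-np.pi/2)"
```

```text
grip_force: 59.3
grip_force: 59.3
tcp [ 0.5638 -0.1981  0.1998] yaw_y -0.2522 tilt 0.06 turn 0.0191 shift cm [ 2.705e+01 -9.060e+00 -2.000e-02] clock 5.6167 F [ 0.4 -0.6 -0.3] gap 0.02882347624370716 grip 59.30945098400116
```

```bash
python3 -m inch '[0,0,0,0.019,3.5,-1.2,0,0,3.9,-1.3,0,0,3.9,-1.3,0,0,3.9,-1.3,0,0]' | tail -1
python3 -m inch '[3.9,-1.3,0,0,3.9,-1.3,0,0,4.0,-1.36,0,0,0,0,0,0,0,0,0,0]' | tail -1
python3 - <<'E'
from h import *
goto(.549,.0868,.2,1.2995-np.pi/2)
ci=eyes.camera_info('wrist'); im=eyes.read_camera('wrist')[:,:,::-1]; cv2.imwrite('pics/w2.png',im)
sd=eyes.read_camera('side')[:,:,::-1]; cv2.imwrite('pics/s2.png',sd)
tp=eyes.read_camera('top')[:,:,::-1]; cv2.imwrite('pics/t2.png',tp)
b=cv2.resize(sd[60:260,130:290],None,fx=2.5,fy=2.5,interpolation=cv2.INTER_CUBIC)
a=cv2.resize(im[:,80:480],None,fx=1,fy=1)
out=np.zeros((500,800,3),np.uint8); out[:420,:400]=a; out[:500,400:]=b
cv2.imwrite('pics/c2.png',cv2.convertScaleAbs(out,alpha=1.3))
E
```

```text
grip_force: 59.4
grip_force: 59.3
tcp [0.5483 0.088  0.2002] yaw_y -0.2645 tilt 0.01 turn 0.0068 shift cm [-0.1   0.1   0.02] clock 6.45 F [-0.4  0.9  0.6] gap 0.028797834310167 grip 59.34881865978241
```

View pics/c2.png

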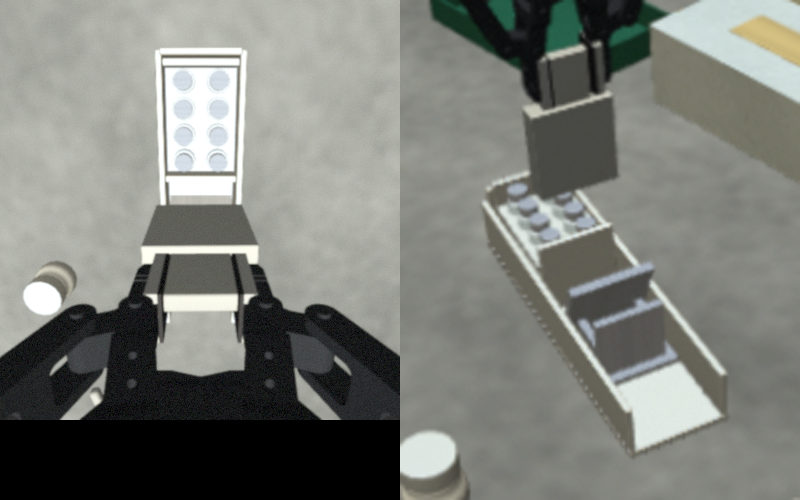

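The wrist view shows the tray symmetric about column 281 and the spacer centred near column 280. The side view shows the spacer upright in the jaws, square to the tray. I'll work out the offsets.

```bash
python3 - <<'E'
from h import *
np.set_printoptions(precision=4,suppress=True)
i=eyes.camera_info('wrist'); s=get_state(); T=s['tcp_pos']
g=cv2.cvtColor(cv2.imread('pics/w2.png'),cv2.COLOR_BGR2GRAY).astype(int)
for r in (80,120,160,190): print(r,'row',[ (c,int(g[r,c])) for c in range(232,248)],[ (c,int(g[r,c])) for c in range(314,330)])
M=rot(s['orientation']).as_matrix()
def tl(uv,z): return (onplane(i,uv,z)-T)@M
print('body top edge',tl([(223,247),(337,247)],T[2]-.015))
print('body top back edge',tl([(222,262),(338,262)],T[2]-.015))
print('body foot edge',tl([(232,206),(328,206)],T[2]-.081))
print('rack top face edge',tl([(244,180),(318,180)],.066))
print('tray far outer top',tl([(236,50),(326,50)],.045))
E
```

```text
80 row [(232, 139), (233, 137), (234, 137), (235, 154), (236, 184), (237, 199), (238, 201), (239, 199), (240, 191), (241, 167), (242, 112), (243, 77), (244, 106), (245, 157), (246, 194), (247, 200)] [(314, 201), (315, 196), (316, 164), (317, 119), (318, 97), (319, 116), (320, 168), (321, 191), (322, 198), (323, 201), (324, 195), (325, 177), (326, 152), (327, 137), (328, 136), (329, 136)]
120 row [(232, 135), (233, 133), (234, 134), (235, 130), (236, 137), (237, 161), (238, 191), (239, 201), (240, 201), (241, 196), (242, 170), (243, 115), (244, 80), (245, 104), (246, 156), (247, 194)] [(314, 191), (315, 158), (316, 116), (317, 97), (318, 133), (319, 172), (320, 196), (321, 201), (322, 201), (323, 192), (324, 164), (325, 142), (326, 135), (327, 139), (328, 136), (329, 138)]
160 row [(232, 128), (233, 133), (234, 132), (235, 128), (236, 131), (237, 140), (238, 164), (239, 191), (240, 202), (241, 202), (242, 196), (243, 174), (244, 131), (245, 90), (246, 101), (247, 157)] [(314, 144), (315, 105), (316, 108), (317, 155), (318, 190), (319, 200), (320, 202), (321, 194), (322, 173), (323, 142), (324, 131), (325, 130), (326, 133), (327, 132), (328, 132), (329, 133)]
190 row [(232, 133), (233, 135), (234, 136), (235, 137), (236, 135), (237, 136), (238, 140), (239, 160), (240, 186), (241, 198), (242, 201), (243, 196), (244, 174), (245, 130), (246, 86), (247, 83)] [(314, 90), (315, 112), (316, 158), (317, 193), (318, 201), (319, 201), (320, 191), (321, 166), (322, 132), (323, 124), (324, 128), (325, 126), (326, 127), (327, 126), (328, 124), (329, 124)]
body top edge [[ 0.0098 -0.0282  0.015 ]
 [ 0.0098  0.027   0.015 ]]
body top back edge [[ 0.0017 -0.0292  0.015 ]
 [ 0.0016  0.0279  0.015 ]]
body foot edge [[ 0.0087 -0.033   0.081 ]
 [ 0.0087  0.0317  0.081 ]]
rack top face edge [[ 0.0135 -0.0303  0.1342]
 [ 0.0135  0.0305  0.1342]]
tray far outer top [[ 0.1148 -0.0357  0.1552]
 [ 0.1148  0.0359  0.1551]]
```

```bash
python3 -m inch '[0,0.06,2,0,0,0,2,0,0,0,2,0,0,0,1,0,0,0,0,0]' | tail -1
python3 -c "
from h import *
goto(.549,.0868,.0872,1.2995-np.pi/2)"
python3 -m inch '[0,0,1.5,0,0,0,1.2,0,0,0,1,0,0,0,0.3,0,0,0,0,0]' | tail -1
python3 -c "
from h import *
goto(.549,.0868,.0872,1.2995-np.pi/2)"
```

```text
grip_force: 59.3
tcp [0.5478 0.0838 0.1277] yaw_y -0.2725 tilt 0.28 turn -0.0012 shift cm [0.32 0.04 4.05] clock 7.0167 F [-0.5 -0.3 -0.3] gap 0.02884987488275936 grip 59.346036314964294
grip_force: 59.4
tcp [0.5492 0.0849 0.09  ] yaw_y -0.2707 tilt 0.05 turn 0.0006 shift cm [ 0.17 -0.07  0.28] clock 7.4333 F [-0.3 -0.  -1.4] gap 0.028951705352253013 grip 59.395426511764526
```

```bash
python3 -m inch '[0,0,0.28,0,0,-0.05,0.05,0,0.3,0,0,0,0.3,0,0,0,0,0,0,0]' | tail -1
python3 -c "
from h import *
goto(.549,.0868,.0872,1.2995-np.pi/2)"
python3 -m inch '[0.15,0,0,0,0.15,0,0,0,0,0,0,0,0,0,0,0,0,0,0,0]' | tail -1
python3 -c "
from h import *
goto(.549,.0868,.0872,1.2995-np.pi/2)"
```

```text
grip_force: 59.4
tcp [0.551  0.0919 0.0875] yaw_y -0.2694 tilt 0.06 turn 0.0019 shift cm [-0.54 -0.06  0.03] clock 7.85 F [-0.3  0.2 -1.6] gap 0.02862194792536442 grip 59.38757121562958
grip_force: 59.8
tcp [0.5512 0.0932 0.0873] yaw_y -0.2706 tilt 0.13 turn 0.0007 shift cm [-0.68 -0.04  0.01] clock 8.2667 F [-2.  -4.2  1.8] gap 0.02876249296086723 grip 59.77548122406006
```

Force rose to about 4.6 N at tray x ≈ 30.6 mm, so the spacer is flush and the rack is home. Now I'll release and go to the wedge.

```bash
python3 -m inch '[-0.1,0,0,0,0,0,0,0,0,0,0,0,0,0,0,0,0,0,0,0]' 1 60| tail -1
python3 -m inch '[0,0,0,0,0,0,0,0,0,0,-2,0,0,0,-4,0,0,0,-4,0]' | tail -1
python3 -m inch '[0,0,-2,-0.12,0,0,0,-0.12,0,0,0,-0.12,0,0,0,-0.12,0,0,0,0]' | tail -1
python3 - <<'E'
from h import *
goto(.4516,-.2113,.16,.216)
t=eyes.read_camera('top')[:,:,::-1]; w=eyes.read_camera('wrist')[:,:,::-1]; sd=eyes.read_camera('side')[:,:,::-1]
for n,p in (('t',t),('w',w),('s',sd)): cv2.imwrite(f'pics/{n}3.png',p)
b=cv2.resize(sd[100:260,140:280],None,fx=3,fy=3,interpolation=cv2.INTER_CUBIC)
out=np.zeros((480,780,3),np.uint8); out[:420,:360]=w[:,100:460]; out[:,360:]=b
cv2.imwrite('pics/c3.png',cv2.convertScaleAbs(out,alpha=1.3))
E
```

```text
grip_force: 0.0
grip_force: 0.0
grip_force: 0.0
tcp [0.5511 0.0933 0.2073] yaw_y 0.213 tilt 0.04 turn -0.003 shift cm [-27.62 -16.25   4.73] clock 9.5167 F [0.  1.  0.1] gap 0.08535320423665506 grip 0.0
```

View pics/c3.png

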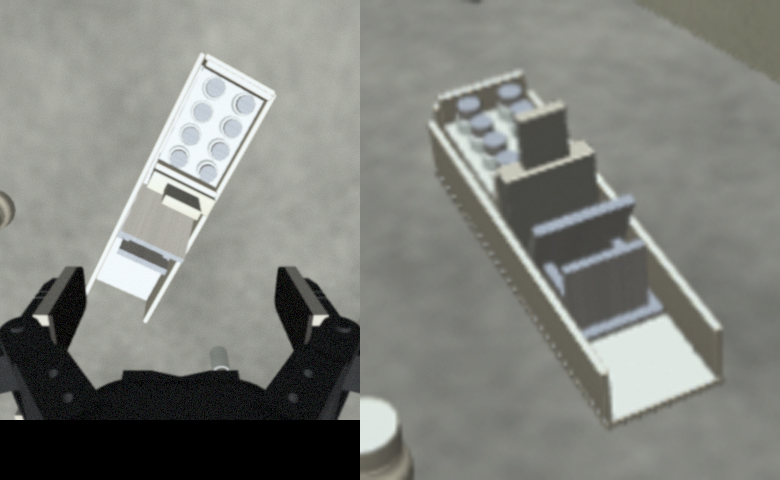

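The spacer stands upright, flush against the rack, with a clear gap to the sloped stop. Moving to the wedge.

```bash
python3 -m inch '[-3.45,-2.03,0,0,-3.45,-2.03,0,0,-3.45,-2.03,0,0,-3.45,-2.03,0,0,-3.45,-2.03,0,0]' | tail -1
python3 -m inch '[-3.45,-2.03,0,0,-3.45,-2.03,0,0,-3.45,-2.03,0,0,0,0,0,0,0,0,0,0]' | tail -1
python3 - <<'E'
from h import *
goto(.4516,-.2113,.08,.216)
ci=eyes.camera_info('wrist'); im=eyes.read_camera('wrist')[:,:,::-1]
a=1.787;c,sn=np.cos(a),np.sin(a)
out=cv2.convertScaleAbs(im,alpha=1.3)
for pts in ([(.0165,.029,.066),(.0165,-.029,.066),(-.0375,-.029,.066),(-.0375,.029,.066)],[(.01*a,.015*b,.102) for a,b in((1,1),(1,-1),(-1,-1),(-1,1))]):
    p=np.array(pts); q=np.c_[.4516+c*p[:,0]-sn*p[:,1],-.2113+sn*p[:,0]+c*p[:,1],p[:,2]]
    u=proj(ci,q); print(u.round(0).tolist())
    for x,y in u: cv2.circle(out,(int(round(x)),int(round(y))),1,(0,0,255),-1)
cv2.imwrite('pics/c4.png',out)
E
```

```text
grip_force: 0.0
grip_force: 0.0
tcp [ 0.449  -0.2126  0.2068] yaw_y 0.2032 tilt 0.02 turn -0.0128 shift cm [ 0.07  0.28 12.68] clock 10.5 F [-0.4  1.8  0.1] gap 0.08563910369145514 grip 0.0
[[250.0, 175.0], [319.0, 174.0], [318.0, 233.0], [252.0, 234.0]]
[[265.0, 194.0], [305.0, 194.0], [305.0, 219.0], [265.0, 219.0]]
```

View pics/c4.png

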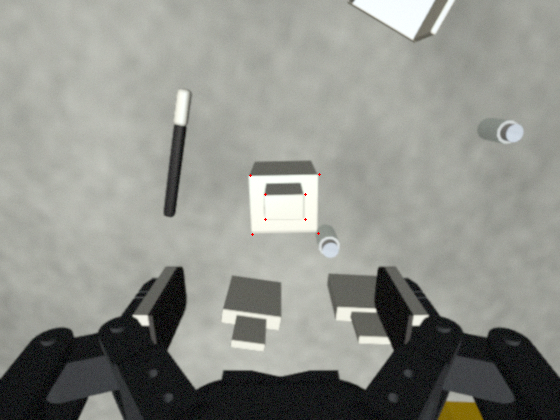

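The predicted wedge corners coincide with the picture. Vial A stays below the fingertip height. Descending.

```bash
python3 -m inch '[0.07,0.28,2,-0.012,0,0,3,0,0,0,3,0,0,0,1,0,0,0,0,0]' | tail -1
python3 -c "
from h import *
goto(.4516,-.2113,.08,.216)"
python3 -m inch '[0,0,1.2,0,0,0,1.2,0,0,0,1,0,0,0,0,0,0,0,0,0]' | tail -1
python3 -c "
from h import *
goto(.4516,-.2113,.08,.216)"
```

```text
grip_force: 0.0
tcp [ 0.4508 -0.2064  0.1144] yaw_y 0.2239 tilt 0.36 turn 0.0079 shift cm [-0.49 -0.02  3.44] clock 10.9667 F [ 0.3  0.9 -0.6] gap 0.08528251059991425 grip 0.0
grip_force: 0.0
tcp [ 0.4527 -0.209   0.0835] yaw_y 0.2226 tilt 0.01 turn 0.0066 shift cm [-0.2  -0.15  0.35] clock 11.3833 F [ 0.1 -0.6 -0.2] gap 0.08551493600411042 grip 0.0
```

```bash
python3 -m inch '[-0.2,-0.15,0.35,0.006,0,0,0,0,0,0,0,0,0,0,0,0,0,0,0,0]' | tail -1
python3 -m inch '[0,0,0,0,0,0,0,0,0,0,0,0,0,0,0,0,0,0,0,0]' -1 90| tail -1
python3 -m inch '[0,0,0,0,0,0,0,0,0,0,0,0,0,0,0,0,0,0,0,0]' | tail -1
python3 -c "
from h import *
goto(.4516,-.2113,.08,.216)"
```

```text
grip_force: 0.0
grip_force: 88.6
grip_force: 89.2
tcp [ 0.4516 -0.2118  0.0797] yaw_y 0.216 tilt 0.05 turn 0.0 shift cm [ 0.05  0.01 -0.03] clock 12.6333 F [ 0.8 -0.4  3.2] gap 0.02898547839994141 grip 89.17920470237732
```

```bash
python3 -m inch '[0,0,-2,0,0,0,-4,0,0,0,-4,0,0,0,-3,0,0,0,0,0.12]' | tail -1
python3 -m inch '[0,0,0,0.12,0,0,0,0.12,0,0,0,0.12,0,0,0,0,0,0,0,0]' | tail -1
python3 -c "
from h import *
goto(.5443,.069,.21,1.2995-np.pi/2)"
```

```text
grip_force: 89.2
grip_force: 89.1
tcp [ 0.4508 -0.2112  0.2089] yaw_y -0.2607 tilt 0.09 turn 0.0106 shift cm [29.5   1.5  -0.11] clock 13.4667 F [ 0.  -0.1 -1.8] gap 0.02851886281298963 grip 89.07365083694458
```

```bash
python3 -m inch '[0,0,0,0.0106,3.7,0.2,0,0,3.7,0.2,0,0,3.7,0.2,0,0,3.7,0.2,0,0]' | tail -1
python3 -m inch '[3.7,0.2,0,0,3.7,0.2,0,0,3.7,0.2,0,0,3.5,0.1,0,0,0,0,0,0]' | tail -1
python3 -m inch '[0,0,0,0,0,0,0,0,0,0,0,0,0,0,0,0,0,0,0,0]' | tail -1
python3 - <<'E'
from h import *
goto(.5443,.069,.21,1.2995-np.pi/2)
w=eyes.read_camera('wrist')[:,:,::-1]; sd=eyes.read_camera('side')[:,:,::-1]
cv2.imwrite('pics/w5.png',w);cv2.imwrite('pics/s5.png',sd)
b=cv2.resize(sd[70:260,140:280],None,fx=3,fy=3,interpolation=cv2.INTER_CUBIC)
out=np.zeros((570,780,3),np.uint8); out[:420,:360]=w[:,100:460]; out[:,360:]=b
cv2.imwrite('pics/c5.png',cv2.convertScaleAbs(out,alpha=1.3))
E
```

```text
grip_force: 89.0
grip_force: 89.0
grip_force: 89.0
tcp [0.5453 0.0661 0.2096] yaw_y -0.2764 tilt 0.0 turn -0.0051 shift cm [ 0.25 -0.17 -0.04] clock 14.7167 F [ 0.6 -1.2 -0.6] gap 0.02889284755472875 grip 89.0012776851654
```

View pics/c5.png

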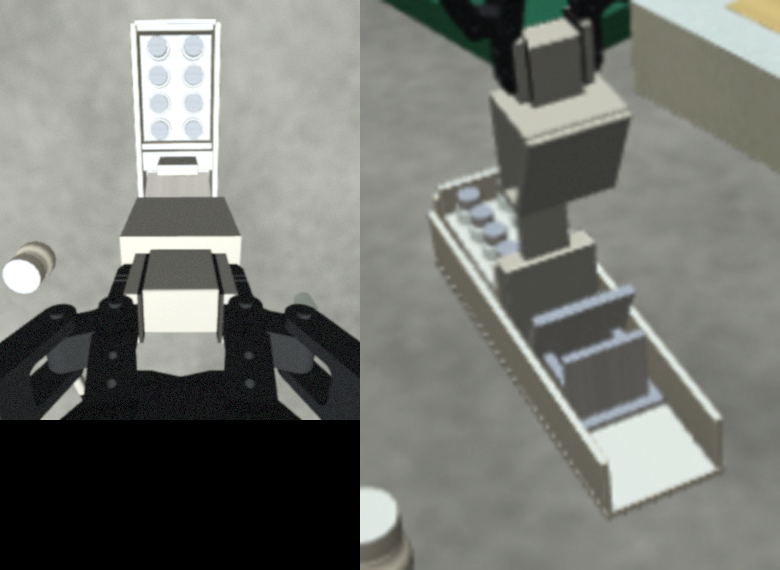

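The wrist view shows the tray's centre about 3 px left of the wedge's, so I need roughly −2 mm in tool y. The side view shows the wedge square, with its slope toward the stop.

```bash
python3 -m inch '[0.2,-0.22,1,-0.005,0,0,2,0,0,0,1.5,0,0,0,0,0,0,0,0,0]' | tail -1
python3 -m inch '[0,0,0,0,0,0,0,0,0,0,0,0,0,0,0,0,0,0,0,0]' | tail -1
python3 -c "
from h import *
goto(.5443,.069,.116,1.2995-np.pi/2)"
```

```text
grip_force: 89.0
grip_force: 89.0
tcp [0.5443 0.0699 0.1651] yaw_y -0.2695 tilt 0.07 turn 0.0018 shift cm [-0.08  0.03  4.91] clock 15.65 F [ 0.2  0.6 -0.2] gap 0.028766479076852317 grip 89.03891444206238
```

```bash
python3 -m inch '[-0.12,0,1,0,0,0,0.8,0,0,0,0.8,0,0,0,0,0,0,0,0,0]' | tail -1
python3 -c "
from h import *
goto(.5443,.069,.116,1.2995-np.pi/2)"
python3 -m inch '[0,0,0.8,0,0,0,0.8,0,0,0,0.5,0,0,0,0,0,0,0,0,0]' | tail -1
python3 -c "
from h import *
goto(.5443,.069,.116,1.2995-np.pi/2)"
```

```text
grip_force: 89.0
tcp [0.5427 0.0687 0.1373] yaw_y -0.2696 tilt 0.14 turn 0.0017 shift cm [0.07 0.15 2.13] clock 16.0667 F [-0.1 -0.8 -0.8] gap 0.028739967517456468 grip 89.03813123703003
grip_force: 89.0
tcp [0.5432 0.0687 0.1169] yaw_y -0.2696 tilt 0.06 turn 0.0017 shift cm [0.06 0.1  0.09] clock 16.4833 F [ 0.4  0.4 -0.7] gap 0.029142950492621004 grip 89.03817415237427
```

```bash
for k in 1; do python3 -m inch '[0.1,0.08,0,0.002,0.1,0,0,0,0,0,0,0,0,0,0,0,0,0,0,0]' | tail -1
python3 -c "
from h import *
goto(.5443,.069,.1,1.2995-np.pi/2)"
python3 -m inch '[0.1,0,0.3,0,0.05,0,0.3,0,0,0,0.3,0,0,0,0,0,0,0,0,0]' | tail -1
python3 -c "
from h import *
goto(.5443,.069,.1,1.2995-np.pi/2)"; done
```

```text
grip_force: 89.0
tcp [0.545  0.0704 0.1177] yaw_y -0.2715 tilt 0.03 turn -0.0002 shift cm [-0.16 -0.03  1.77] clock 16.9 F [-0.1 -1.3 -1. ] gap 0.028523280802800026 grip 89.03944730758667
grip_force: 89.0
tcp [0.5449 0.0719 0.108 ] yaw_y -0.2716 tilt 0.05 turn -0.0003 shift cm [-0.29  0.02  0.8 ] clock 17.3167 F [-0.6 -0.  -0.7] gap 0.02866184571252926 grip 89.03937578201294
```

```bash
python3 -m inch '[0.05,0,0.1,0,0.05,0,0.1,0,0,0,0.1,0,0,0,0,0,0,0,0,0]' | tail -1
python3 -c "
from h import *
goto(.5443,.069,.1,1.2995-np.pi/2)"
python3 -m inch '[0,0,0.1,0,0,0,0.1,0,0,0,0.1,0,0,0,0,0,0,0,0,0]' | tail -1
python3 -c "
from h import *
goto(.5443,.069,.1,1.2995-np.pi/2)"
```

```text
grip_force: 89.1
tcp [0.5455 0.0724 0.1054] yaw_y -0.2718 tilt 0.05 turn -0.0005 shift cm [-0.36 -0.02  0.54] clock 17.7333 F [-0.4 -2.1 -2.1] gap 0.029016101900256924 grip 89.13516640663147
grip_force: 91.4
tcp [0.5456 0.0724 0.105 ] yaw_y -0.2718 tilt 0.1 turn -0.0005 shift cm [-0.36 -0.04  0.5 ] clock 18.15 F [-5.9 -4.6 15.9] gap 0.029106366145481077 grip 91.39177680015564
```

```bash
python3 -m inch '[0,0,0.15,0,0,0,0.15,0,0,0,0,0,0,0,0,0,0,0,0,0]' | tail -1
python3 -m inch '[0,0,0,0,0,0,0,0,0,0,0,0,0,0,0,0,0,0,0,0]' | tail -1
python3 - <<'E'
from h import *
goto(.5443,.069,.1,1.2995-np.pi/2)
w=eyes.read_camera('wrist')[:,:,::-1]; sd=eyes.read_camera('side')[:,:,::-1]
b=cv2.resize(sd[80:260,140:280],None,fx=3,fy=3,interpolation=cv2.INTER_CUBIC)
out=np.zeros((540,780,3),np.uint8); out[:420,:360]=w[:,100:460]; out[:,360:]=b
cv2.imwrite('pics/c6.png',cv2.convertScaleAbs(out,alpha=1.3))
E
```

```text
grip_force: 93.7
grip_force: 93.7
tcp [0.5458 0.0724 0.1048] yaw_y -0.2716 tilt 0.21 turn -0.0003 shift cm [-0.37 -0.05  0.48] clock 18.9833 F [-11.6  -5.   34.2] gap 0.028723913995518657 grip 93.6858594417572
```

View pics/c6.png

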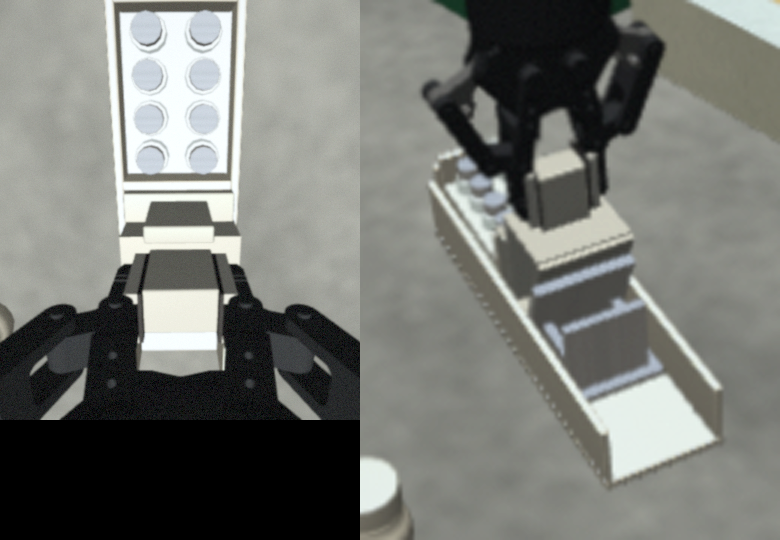

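The wedge is jammed: 34 N down, foot about 19 mm above the floor, upright and still gripped. The spacer stands flush between the wedge and the rack.

```bash
python3 -c "
from workcell import env
print(env.hand_in())"
```

```text
the job is handed in; nothing more can be done
None
```

I handed the job in with one spacer flush against the rack, the rack pushed home, and the wedge jammed about 19 mm above the tray floor, still gripped and pressed down with about 34 N. It took about 19 s and I moved nothing near the vials; the hand-in returned no verdict.

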